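# Clip the lifting handle onto a slide rack and hold it over its dish

### The job

Take the clip-on lifting handle from its rest, push it straight down onto the middle of the slide rack's carry bar until its two sprung jaws snap shut under the bar, then lift the rack by it straight out of the staining dish and hold it level and still above the dish, its underside about 10 cm above the dish's rim. Finish while holding it there: do not put it down or let go. Do not touch the rack with the gripper, never tip it, and leave the other things on the bench where they are.

Things in the scene. Friction and masses are not known exactly. Their poses are not given: they have to be found in the camera images.
- clamp: Clip-on lifting handle, about 130 g, origin where the bar's centre lies once clipped on; z up; its y must lie along the bar, either way round. Black shoulders 22 (x) x 72 (y) mm from 20 to 34 mm above the origin; under them a stop block (underside at +4 mm) between two sprung steel jaws 30 mm long (y). It starts upright in the rest on its shoulders, origin 25 mm above the bench.
- clamp_grip (a point): Centre of the handle's upright black grip block, 62 mm above the handle's origin; block 24 (x) by 34 (y) by 56 (z) mm, rounded edges. Axes as the handle's.
- clamp_mouth (a point): Mouth of the jaws, 20 mm below the handle's origin, the lowest point of the handle: the flared tips are 18 mm apart inside (x), guiding the bar in if it is up to 4 mm off-centre. The hooked lips lie 3 to 7 mm below the origin.
- jaw_a (a joint): Opening of the jaw on the handle's +x side (hinge along y, 20 mm above the handle's origin), rad: 0 shut and empty, 0 to 0.05 clipped on the bar, up to about 0.15 while the bar pushes past the lip. A spring shuts it (0.05 N m at 0, plus 0.2 N m per rad). Snapping the handle on takes about 5 to 10 N straight down.
- jaw_b (a joint): The same for the jaw on the handle's -x side.
- rest: Grey rest of the lifting handle, fixed to the bench: foot 70 (x) by 100 (y) by 5 mm, two uprights 40 (x) by 14 (y) mm, tops 45 mm above the bench, centred 29 mm either side of the middle in y. Origin: centre of its underside on the bench; z up.
- rack: Steel slide rack with nine upright glass slides, standing on the floor of the staining dish: 84 (x) by 104 (y) mm, slides up to 29 mm above its underside; 0.2 to 0.33 kg, evenly balanced. Origin: centre of its underside, 5 mm above the bench at the start; z up.
- rack_bar (a point): Middle of the rack's round carry bar, on its axis, 85 mm above the rack's origin: 8 mm diameter, along the rack's y, between two 6 mm posts 49 mm either side.
- dish: Open steel staining dish, fixed to the bench: 106 (x) by 126 (y) by 45 mm high, walls and floor 5 mm thick, 6 mm of play round the rack. Origin: centre of its underside; z up.
- amber_bottle: Bystander: amber bottle, 84 mm across, 170 mm tall; origin under its centre.
- beaker: Bystander: open glass beaker, 70 mm across, 85 mm tall; origin under its centre.
- petri_stack: Bystander: stack of three Petri dishes, 91 mm across, 47 mm tall; origin under its centre.
- petri_dish: Bystander: single Petri dish, 91 mm across, 15 mm tall; origin under its centre.
- vial_a: Bystander: small amber vial, 24 mm across, 45 mm tall; origin under its centre.
- vial_b: Bystander: small clear vial, 24 mm across, 45 mm tall; origin under its centre.
- spatula: Bystander: steel spatula lying flat, 160 mm long; origin under its middle.
There are look-alikes about, which are no part of the job. Leave any orange or purple look-alike of the rack alone.

How it is judged:
On the way, in this order (a step that is already met when the one before it is completed fails the run):
1. the handle is clipped on the middle of the carry bar, jaws snapped under it (z of clamp in the frame of rack between 0.0815 and 0.0885 m and x of clamp in the frame of rack between -0.004 and 0.004 m and y of clamp in the frame of rack between -0.012 and 0.012 m and value of joint each of jaw_a, jaw_b below 0.12 rad and angle between the y axis of clamp and the y axis of rack, either way round below 0.2 rad and height (world z) of rack below 0.03 m), for 0.2 s.
2. the rack hangs level from the handle, well clear above the dish (z of clamp in the frame of rack between 0.0815 and 0.0885 m and x of clamp in the frame of rack between -0.004 and 0.004 m and y of clamp in the frame of rack between -0.012 and 0.012 m and value of joint each of jaw_a, jaw_b below 0.12 rad and angle between the y axis of clamp and the y axis of rack, either way round below 0.2 rad and height (world z) of rack between 0.115 and 0.2 m and angle between rack's own z axis and vertical below 0.1 rad and horizontal distance between rack and dish below 0.045 m), for 0.3 s.
At the end, for the whole second after the job is handed in: Gripper holds the handle, clipped on the bar (within 4 mm across, 3.5 mm in height, 12 mm of mid-bar, jaws under 0.12 rad); rack underside 0.115 to 0.20 m above the bench, tilt under 0.10 rad, within 45 mm of the dish centre in plan, under 0.03 m/s and 0.3 rad/s, carried by the handle alone (all of step 2 and linear speed of rack below 0.03 m/s and angular speed of rack below 0.3 rad/s and contact force between clamp and rack above 0.8 N and contact force between the fingers and clamp above 3 N and contact force between each of the arm, dish, the fingers and rack below 0.2 N); the arm keeps its last pose, push and grip.
It fails at once if the gripper or arm touches the rack (contact force between the arm and rack above 1 N).
It fails at once if the gripper touches the rack (contact force between the fingers and rack above 1 N).
It fails at once if the rack is tipped (angle between rack's own z axis and vertical above 0.35 rad).
It fails at once if another thing on the bench is moved over 3 cm (distance of any of amber_bottle, beaker, petri_stack, petri_dish, vial_a, vial_b, spatula from where it was at the start of the episode above 0.03 m).
It also fails if it takes over 48 s, if anything falls off the work surface, if the arm or the gripper's body presses on something with over 40 N, if the wrist force passes 120 N, or if a joint passes its speed limit or range.

### The arm

A 6-joint arm with a two-finger parallel gripper is mounted at the origin on the work surface. World frame = base frame: x ahead of the robot, y to its left, z up, the work surface at z = 0. Lengths are in m, angles in rad, forces in N, time in s.
With the tool pointing down it reaches from about 0.35 to 0.775 m from the base axis. Payload 7.3 kg.
Tool frame: the origin (TCP) lies where the fingers leave the gripper's body, on its centre line; the fingertips stand 66 mm ahead of it and the grasp point (between the pads) lies 47 mm ahead of it (robot.tips_ahead is the distance from the TCP to the fingertips, in m); z points along the fingers, y is the line along which they close (so a half turn about z gives the same grasp; the last joint's range is limited). The gripper opens to 92 mm and grips with 3 to 60 N. Pads are 19 mm wide; open, the fingers measure 130 mm over their backs; the gripper's body (75 mm by 190 mm) begins 47 mm behind the grasp point.
Start: joints at [1.032, 0.342, 1.524, -0, 1.275, -0.146], TCP at [0.201, 0.485, 0.292] pointing down, gripper open.
Joint ranges: [-2.53, 2.53], [-0.77, 2.02], [0.04, 2.7], [-1, 4.14], [0.28, 2.66], [-3.11, 3.11]. Speed limits (rad/s): [2.57, 2.57, 3.14, 3.14, 3.14, 3.14].

### API

Orientations are given as [roll, pitch, yaw] about the fixed x, y, z axes, in that order (R = Rz(yaw) Ry(pitch) Rx(roll)).
In Python, from cell import robot gives the robot as it stands.
- The arm moves only by the shell command python3 -m inch 'ROWS' [FORCE]. ROWS is a JSON object of lists of equal length, an entry for each row: "travel": the shift along the tool's x, y, z in mm, a list of three; "turn": the turn about the tool's z in units of 5 degrees (1.0 is 5 degrees); "claw": the closure, from -1 (fully open) to 1 (shut). A call has 1 to 12 rows; each row is the pose to reach, as a shift and turn from the pose commanded when the call began, along the tool's axes at that moment; what a row does not reach only later rows make up. A row lasts 1/10 s, in which the tool goes at most 50 mm and 8.59 degrees, less where a joint would pass 70% of its speed; a pose out of reach is approached as far as the arm can. A call with a gripper value outside its range is refused whole. The fingers move at their own pace and stop on an object; FORCE is the grip in N (left out, the last holds). Time passes only in rows, so rows that repeat a pose let the fingers close. It gives the time, the measured TCP pose, the force, the opening and the grip force at its end, in the units of the state.
- robot.observe(): the state, without advancing time (a new reading comes with each control period).
- robot.read_camera(name): name is "scene" or "top" or "wrist"; returns a dict with "pixels" (400x640x3 uint8, red, green, blue), "fx", "fy", "cx", "cy" (pixels), "cam_to_world" (4x4, takes a point from camera to world coordinates). Camera axes: x right, y down, z forward; pixel columns grow to the right and rows downward; lengths in m; the calibration is good to about 2 mm. A picture is of the moment at which its call begins. There is no depth.
- robot.hand_in(): hands the job in; it is judged then, once.
The state is a dict: "time": time; "qpos": joint angles; "qvel": joint speeds; "joint_efforts": joint torques, N m; "tool_pos": TCP position; "tool_rot": TCP orientation; "contact_force": force on the tool from outside, world axes, zero at the start; "torque": the same for the moment, N m; "opening": finger opening in m; "grip_force": force on a finger pad.
Only numpy, scipy, OpenCV 4.12 (cv2) and the standard library are available. Lean on these libraries where they do the work, as an engineer would, in place of code of your own. Each camera call takes 0.05 s, during which the arm holds its last target. There are 200 camera calls.

## Working session

There is one attempt and no reset: what is moved stays moved. The work goes in short steps, Python scripts to look and compute and a shell command to move; the robot and the scene stay as the last step left them, time stands still between calls to the robot, and variables do not carry over. Pictures are saved under pics/ and viewed, at most 10 in all, crops included, and the job is handed in when it is done.

```bash
ls; mkdir -p pics
python3 - <<'E'
from cell import robot
import cv2,numpy as np
for n in ["scene","top"]:
    c=robot.read_camera(n); cv2.imwrite(f"pics/{n}0.png",c["pixels"][:,:,::-1]); print(n,c["fx"],c["fy"],c["cx"],c["cy"]);print(np.round(c["cam_to_world"],4).tolist())
s=robot.observe();print(s)
E
```

```text
pics
scene 489.7869441902524 489.7869441902524 319.1324773660822 199.6774595901623
[[0.8255, 0.3752, -0.4217, 1.0443], [0.5644, -0.5505, 0.6151, -0.7597], [-0.0014, -0.7458, -0.6662, 0.9189], [0.0, 0.0, 0.0, 1.0]]
top 422.24772407189823 422.24772407189823 315.73754363063233 204.0189599714101
[[-0.0253, -0.9981, 0.0555, 0.4393], [-0.9996, 0.0246, -0.0142, 0.0119], [0.0128, -0.0559, -0.9984, 1.2976], [0.0, 0.0, 0.0, 1.0]]
{'time': 0.1, 'qpos': array([ 1.03196282e+00,  3.42661398e-01,  1.52491050e+00,  1.43523159e-05,
        1.27542428e+00, -1.46023625e-01]), 'qvel': array([-0.00076641, -0.00211332, -0.00254329,  0.0009253 ,  0.00044186,
       -0.0005762 ]), 'joint_efforts': array([ 1.33533573e-03, -4.32005167e+01, -2.44693208e+01,  7.18994904e-02,
        5.26806596e-02, -4.16018929e-05]), 'tool_pos': array([0.20080785, 0.4847815 , 0.29161391]), 'tool_rot': array([-3.14020606e+00, -2.17799820e-04,  2.74877843e+00]), 'contact_force': array([-0.45774337, -0.26512201,  0.05028441]), 'torque': array([ 0.016084  , -0.00765417, -0.03742923]), 'grip_force': 0.0, 'opening': 0.09172870656970167}
```

View pics/scene0.png

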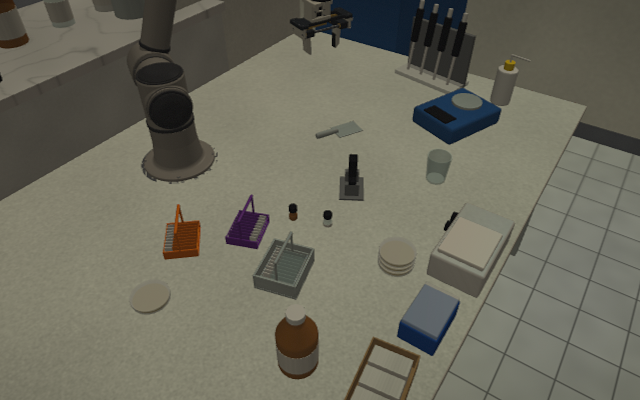

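View pics/top0.png

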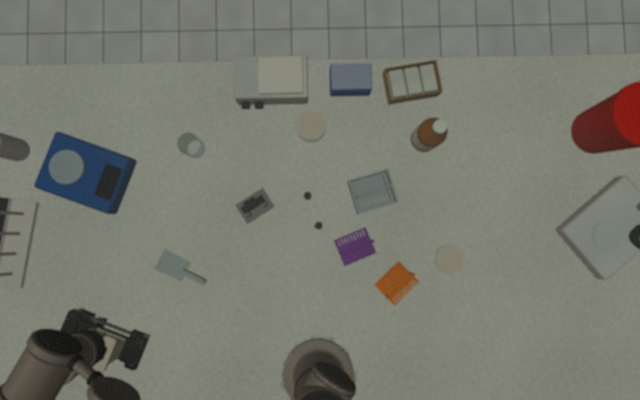

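The real rack is in the steel dish at scene (285,265) and top (372,191). The handle in its rest is at scene (351,180) and top (254,205). The orange and purple racks are the look-alikes. I'll enlarge these two areas next.

```bash
cat > h.py <<'E'
import numpy as np,cv2
from cell import robot
def ray(c,u,v):
    M=np.array(c["cam_to_world"]);d=M[:3,:3]@np.array([(u-c["cx"])/c["fx"],(v-c["cy"])/c["fy"],1]);return M[:3,3],d/np.linalg.norm(d)
def onz(c,u,v,z):
    o,d=ray(c,u,v);return o+d*(z-o[2])/d[2]
def proj(c,p):
    q=np.linalg.inv(c["cam_to_world"])@np.r_[p,1];return np.array([c["fx"]*q[0]/q[2]+c["cx"],c["fy"]*q[1]/q[2]+c["cy"]])
def tri(L):
    A=np.zeros((3,3));b=np.zeros(3)
    for o,d in L:
        P=np.eye(3)-np.outer(d,d);A+=P;b+=P@o
    p=np.linalg.solve(A,b);return p,[np.linalg.norm(np.cross(p-o,d)) for o,d in L]
E
python3 - <<'E'
import cv2,numpy as np
t=cv2.imread("pics/top0.png");s=cv2.imread("pics/scene0.png")
f=lambda im,x,y,w,h:cv2.resize(im[y:y+h,x:x+w],(400,300),interpolation=cv2.INTER_CUBIC)
m=np.vstack([np.hstack([f(t,224,182,60,45),f(t,332,161,80,60)]),np.hstack([f(s,311,147,80,60),f(s,236,220,100,75)])])
cv2.imwrite("pics/m1.png",cv2.convertScaleAbs(m,alpha=1.5))
E
```

```text
(no output)
```

View pics/m1.png

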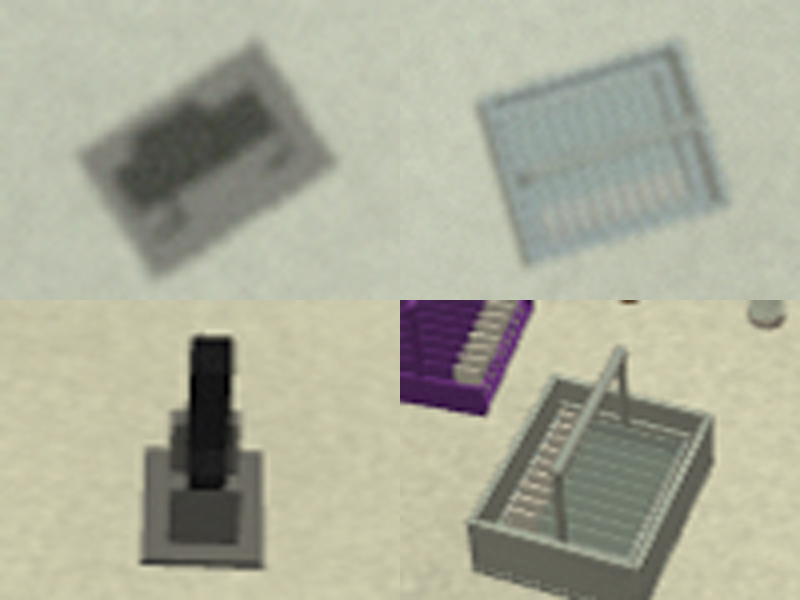

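The montage shows the foot of the rest with its black handle on the left. The rack's bar is on the right: in top from about (356,197) to (391,186), in scene from about (275.5,262) to (291,232.5).

Run:
```python
from h import *
t=robot.read_camera("top");s=robot.read_camera("scene")
P=np.array([[80,152],[258,40],[335,160],[155,275]])/6.667+[224,182]
W=np.array([onz(t,*p,.005) for p in P]);print("rest",W.mean(0),np.linalg.norm(W-np.roll(W,-1,0),axis=1))
l=W[1]-W[0]+W[2]-W[3];print("yaw long",np.degrees(np.arctan2(l[1],l[0])))
P=np.array([[80,103],[280,42],[328,205],[128,265]])/5+[332,161]
W=np.array([onz(t,*p,.045) for p in P]);print("dish",W.mean(0),np.linalg.norm(W-np.roll(W,-1,0),axis=1))
l=W[1]-W[0]+W[2]-W[3];print("yaw long",np.degrees(np.arctan2(l[1],l[0])))
a=tri([ray(t,356,197),ray(s,275.5,262)]);b=tri([ray(t,391.4,186),ray(s,291,232.5)]);b2=onz(t,391.4,186,.09);a2=onz(t,356,197,.09)
print(a,b,a2,b2,(a2+b2)/2)
a2=onz(s,275.5,262,.09);b2=onz(s,291,232.5,.09)
print(a2,b2,(a2+b2)/2)
# handle grip: dark blob top mean, scene
for c,n,roi in((t,"t",(232,190,40,30)),(s,"s",(330,145,40,45))):
    x,y,w,h=roi;g=c["pixels"][y:y+h,x:x+w].max(2);m=(g<(60 if n=="t" else 30));ys,xs=np.nonzero(m);print(n,m.sum(),xs.min()+x,xs.max()+x,ys.min()+y,ys.max()+y,xs.mean()+x,ys.mean()+y)
```

```text
rest [0.51122517 0.1792723  0.005     ] [0.09622233 0.06579093 0.09752727 0.06626994]
yaw long -58.83205735840705
dish [ 0.54150008 -0.17697398  0.045     ] [0.12547866 0.10154616 0.12479246 0.1006793 ]
yaw long -74.57617557774174
(array([ 0.51543034, -0.1451091 , -0.00656362]), [np.float64(0.019998002094947693), np.float64(0.019998002094947717)]) (array([ 0.56153008, -0.19738065,  0.16651158]), [np.float64(0.019734677612060957), np.float64(0.019734677612060863)]) [ 0.523768   -0.12133067  0.09      ] [ 0.553005  -0.2242916  0.09     ] [ 0.5383865  -0.17281114  0.09      ]
[ 0.55687109 -0.22073153  0.09      ] [ 0.53040528 -0.12789553  0.09      ] [ 0.54363819 -0.17431353  0.09      ]
t 193 242 264 196 212 251.97927461139898 203.75129533678756
s 229 348 356 155 184 352.3406113537118 169.56768558951964
```

```bash
python3 -m inch '{"travel":[[-37,-15,0],[-80,-32,0],[-125,-50,0],[-170,-68,0],[-215,-86,0],[-260,-104,0],[-305,-122,0],[-345,-140,0],[-380,-154,0],[-404,-164,0],[-404,-164,0],[-404,-164,0]],"turn":[0.7,1.4,2.1,2.8,3.5,4.2,5,5.8,6.5,7.2,7.2,7.2],"claw":[-1,-1,-1,-1,-1,-1,-1,-1,-1,-1,-1,-1]}'
python3 - <<'E'
from h import *
c=robot.read_camera("wrist");print(np.round(c["cam_to_world"],4).tolist(),c["fx"],c["cx"],c["cy"])
np.save("w1.npy",c);cv2.imwrite("pics/w1.png",cv2.convertScaleAbs(c["pixels"][:,:,::-1],alpha=1.5))
E
```

```text
time: 1.4
tool_pos: [0.5113, 0.1786, 0.2918]
tool_rot: [-3.141, -0.001, 2.12]
contact_force: [0.4, -0.0, -0.9]
opening: 0.0918
grip_force: 0.0
[[0.8532, 0.5054, 0.129, 0.4764], [0.5216, -0.826, -0.2138, 0.2344], [-0.0015, 0.2497, -0.9683, 0.3833], [0.0, 0.0, 0.0, 1.0]] 281.0864313967462 315.7330736033432 197.98304980572826
```

View pics/w1.png

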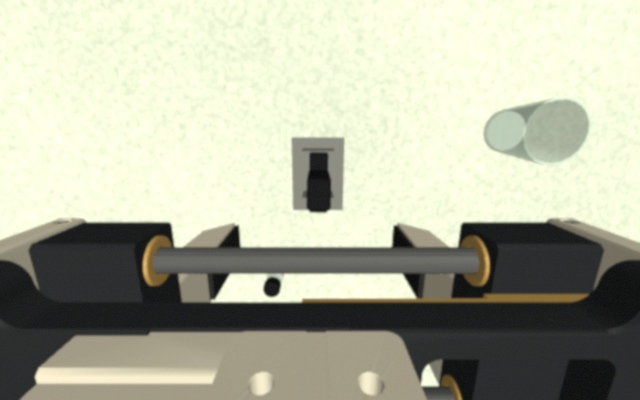

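The wrist view shows the foot of the rest at about (292–344, 138–210) and the black handle along it, with its top at about (307–330, 172–212). It is well aligned. I'll measure it with masks.

Run:
```python
from h import *
c=np.load("w1.npy",allow_pickle=True).item()
g=c["pixels"].max(2);roi=g[125:222,280:360]
m=(roi<130).astype(np.uint8);n,l,st,_=cv2.connectedComponentsWithStats(m);k=1+st[1:,4].argmax()
r=cv2.minAreaRect(np.argwhere(l==k)[:,::-1].astype(np.float32));B=cv2.boxPoints(r)+[280.5,125.5];print("foot",r,B.round(1).tolist())
W=np.array([onz(c,*p,.005) for p in B]);print(W.mean(0),np.linalg.norm(W-np.roll(W,-1,0),axis=1),[np.degrees(np.arctan2(*(W[i]-W[i-1])[1::-1])).round(1) for i in range(4)])
for r in range(140,216,4):
    d=np.nonzero(g[r,280:360]<40)[0]; print(r,(d.min()+280,d.max()+281,len(d)) if len(d) else "")
# predicted
yaw=np.radians(121.2);ex=np.array([np.sin(yaw),-np.cos(yaw),0]);ey=np.array([np.cos(yaw),np.sin(yaw),0])
for nm,z,hx,hy in(("griptop",.115,.012,.017),("shoulder",.059,.011,.036),("foot",.005,.035,.05)):
    print(nm,[proj(c,np.array([.5112,.179,z])+a*hx*ex+b*hy*ey).round(1).tolist() for a in(-1,1) for b in(-1,1)])
```

```text
foot ((37.5, 49.5), (75.0, 51.0), 90.0) [[292.5, 137.5], [343.5, 137.5], [343.5, 212.5], [292.5, 212.5]]
[0.51346306 0.17856517 0.005     ] [0.06714975 0.10337305 0.07183182 0.1033941 ] [np.float64(120.3), np.float64(31.4), np.float64(-57.1), np.float64(-148.5)]
140 
144 
148 
152 
156 (np.int64(310), np.int64(327), 17)
160 (np.int64(310), np.int64(327), 17)
164 (np.int64(310), np.int64(327), 17)
168 (np.int64(310), np.int64(327), 17)
172 (np.int64(309), np.int64(328), 19)
176 (np.int64(308), np.int64(329), 21)
180 (np.int64(308), np.int64(330), 22)
184 (np.int64(308), np.int64(330), 22)
188 (np.int64(308), np.int64(330), 22)
192 (np.int64(307), np.int64(331), 24)
196 (np.int64(307), np.int64(331), 24)
200 (np.int64(308), np.int64(330), 22)
204 (np.int64(308), np.int64(330), 22)
208 (np.int64(309), np.int64(329), 20)
212 
griptop [[304.8, 210.8], [304.7, 177.2], [328.9, 210.9], [329.5, 177.3]]
shoulder [[307.6, 212.2], [307.4, 152.0], [325.8, 212.3], [326.6, 152.1]]
foot [[291.7, 210.2], [290.4, 137.5], [341.5, 210.4], [343.5, 137.7]]
```

```bash
python3 -m inch '{"travel":[[0,2,25],[0,2,60],[0,2,95],[0,2,125],[0,2,145],[0,2,155],[0,2,155],[0,2,155],[0,2,155],[0,2,155],[0,2,155],[0,2,155]],"turn":[0,0,0,0,0,0,0,0,0,0,0,0],"claw":[-1,-1,-1,-1,-1,-1,-1,1,1,1,1,1]}' 40; python3 -m inch '{"travel":[[0,0,0],[0,0,0],[0,0,0],[0,0,0]],"turn":[0,0,0,0],"claw":[1,1,1,1]}'
```

```text
time: 2.65
tool_pos: [0.5133, 0.1799, 0.1376]
tool_rot: [3.141, 0.0, 2.12]
contact_force: [0.2, -0.4, -0.1]
opening: 0.0564
grip_force: 0.0
time: 3.05
tool_pos: [0.5131, 0.1799, 0.1372]
tool_rot: [3.142, -0.0, 2.12]
contact_force: [1.7, 1.1, 0.6]
opening: 0.0247
grip_force: 0.8
```

```bash
python3 -m inch '{"travel":[[0,0,0],[0,0,0],[0,0,-8],[0,0,-25],[0,0,-55],[0,0,-90],[0,0,-120],[0,0,-140],[0,0,-150],[0,0,-150],[0,0,-150],[0,0,-150]],"turn":[0,0,0,0,0,0,0,0,0,0,0,0],"claw":[1,1,1,1,1,1,1,1,1,1,1,1]}'
python3 - <<'E'
from cell import robot;import numpy as np
s=robot.observe();y=s["tool_rot"][2];d=np.array([.541,-.1735])-s["tool_pos"][:2]
print(y,d@[np.cos(y),np.sin(y)]*1000 if 0 else 1000*(d@np.array([np.cos(y),np.sin(y)])),1000*(d@np.array([np.sin(y),-np.cos(y)])),(np.degrees(y)-105.6)/5)
E
```

```text
time: 4.25
tool_pos: [0.5126, 0.1798, 0.2858]
tool_rot: [-3.139, -0.001, 2.12]
contact_force: [-0.4, 0.2, -1.6]
opening: 0.0239
grip_force: 40.0
2.1203715336035938 -316.0989835785102 -160.31044454015475 3.177667975033549
```

```bash
python3 -m inch '{"travel":[[-15,-8,0],[-50,-25,0],[-90,-45,0],[-130,-65,0],[-170,-85,0],[-210,-105,0],[-250,-125,0],[-285,-145,0],[-305,-155,0],[-316,-160,0],[-316,-160,0],[-316,-160,0]],"turn":[0,0.4,0.8,1.2,1.6,2,2.4,2.8,3.2,3.2,3.2,3.2],"claw":[1,1,1,1,1,1,1,1,1,1,1,1]}'
python3 -m inch '{"travel":[[0,0,0],[0,0,0],[0,0,0]],"turn":[0,0,0],"claw":[1,1,1]}'
python3 - <<'E'
from h import *
c=robot.read_camera("wrist")
np.save("w2.npy",c);cv2.imwrite("pics/w2.png",cv2.convertScaleAbs(cv2.resize(c["pixels"][90:290,170:470,::-1],(800,533),interpolation=cv2.INTER_CUBIC),alpha=1.4))
t=robot.read_camera("scene");np.save("s2.npy",t)
E
```

```text
time: 5.45
tool_pos: [0.5416, -0.1721, 0.2866]
tool_rot: [-3.141, -0.001, 1.842]
contact_force: [-0.9, 0.8, -0.6]
opening: 0.0237
grip_force: 40.0
time: 5.75
tool_pos: [0.5419, -0.1722, 0.2874]
tool_rot: [3.141, 0.0, 1.843]
contact_force: [0.5, 0.0, -1.3]
opening: 0.0241
grip_force: 40.0
```

View pics/w2.png

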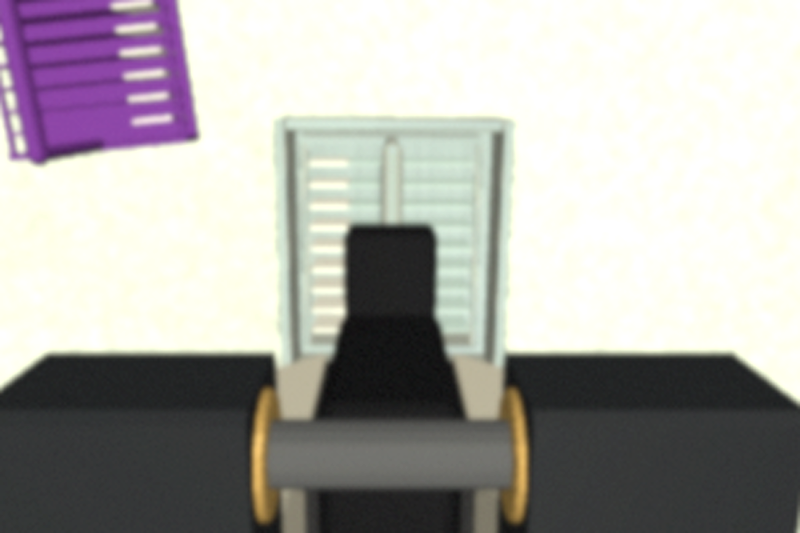

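The wrist view shows the carry bar as a vertical strip at crop x≈385–400, y≈140–225. The handle's shoulders (crop x 347–435) are just beside it, and the dish rim runs from x 275 to 512. I'll measure the bar line against the handle.

Run:
```python
from h import *
c=np.load("w2.npy",allow_pickle=True).item();g=c["pixels"].max(2).astype(int)
for r in(144,150,158,166,171): print(r,g[r,308:328].tolist())
for r in(185,195): print(r,np.nonzero(g[r,290:345]<60)[0][[0,-1]]+290)
print("col317",g[130:180,317].tolist())
print("rimrow",g[125:150,290].tolist())
s=robot.observe();T=s["tool_pos"];y=s["tool_rot"][2];ex=np.array([np.sin(y),-np.cos(y),0]);ey=np.array([np.cos(y),np.sin(y),0])
O=T-[0,0,.1122];print(O)
f=lambda P:[proj(c,O+a*ex+b*ey+[0,0,z]).round(1).tolist() for a,b,z in P]
print("sh top",f([(-.011,.036,.034),(.011,.036,.034),(0,.036,.034)]),"grip",f([(-.012,.017,.09),(.012,.017,.09)]))
```

```text
144 [159, 159, 157, 157, 154, 146, 137, 139, 144, 145, 144, 145, 151, 156, 159, 160, 160, 158, 158, 159]
150 [159, 157, 157, 154, 145, 136, 138, 150, 158, 158, 153, 145, 141, 148, 156, 159, 158, 158, 157, 157]
158 [157, 156, 154, 146, 134, 126, 136, 150, 158, 158, 153, 144, 138, 145, 154, 154, 156, 155, 154, 155]
166 [155, 155, 153, 146, 134, 126, 136, 151, 158, 158, 152, 143, 139, 146, 153, 155, 155, 154, 154, 155]
171 [154, 153, 151, 145, 132, 126, 135, 149, 158, 157, 151, 142, 140, 146, 153, 156, 156, 155, 153, 155]
185 [300 332]
195 [300 332]
col317 [197, 197, 191, 174, 156, 156, 161, 158, 146, 138, 131, 125, 123, 132, 145, 156, 160, 159, 159, 158, 158, 158, 157, 158, 157, 158, 159, 158, 158, 158, 158, 158, 158, 158, 158, 158, 158, 158, 158, 158, 158, 157, 149, 124, 83, 41, 22, 20, 22, 24]
rimrow [201, 202, 202, 202, 203, 202, 201, 194, 177, 162, 163, 166, 162, 150, 141, 141, 151, 159, 161, 157, 156, 155, 155, 154, 160]
[ 0.54183868 -0.17255045  0.17515181]
sh top [[298.4, 176.1], [334.4, 176.1], [316.4, 176.1]] grip [[289.1, 241.7], [344.3, 241.7]]
```

Run:
```python
from h import *
c=np.load("w2.npy",allow_pickle=True).item()
s=robot.observe();T=s["tool_pos"];y=s["tool_rot"][2];ex=np.array([np.sin(y),-np.cos(y),0]);ey=np.array([np.cos(y),np.sin(y),0])
q=lambda u,v,z:(lambda d:(round(d@ey*1e3,1),round(d@ex*1e3,1)))(onz(c,u,v,z)-T)
print("tool x,y mm: bar",q(317,151,.09),q(317,171,.09),"end top",q(317,143.5,.09))
# shoulder centre relative to TCP by own camera
print("shoulder",q(316.5,175.5,T[2]-.1122+.034))
print("dish rim",q(290,133,.045),q(276.5,150,.045),q(359.5,150,.045))
p=c["pixels"].max(2).astype(int)
for r in(145,175,200): print(r,p[r,268:290].tolist(),p[r,350:370].tolist())
```

```text
tool x,y mm: bar (np.float64(40.7), np.float64(0.8)) (np.float64(20.2), np.float64(0.9)) end top (np.float64(48.2), np.float64(0.8))
shoulder (np.float64(36.3), np.float64(0.0))
dish rim (np.float64(57.4), np.float64(-30.2)) (np.float64(37.9), np.float64(-46.5)) (np.float64(37.9), np.float64(51.0))
145 [189, 193, 195, 190, 175, 166, 162, 157, 141, 114, 92, 91, 111, 136, 148, 154, 155, 155, 156, 156, 156, 156] [153, 158, 158, 147, 121, 94, 80, 83, 107, 140, 157, 163, 174, 191, 202, 205, 205, 205, 207, 208]
175 [193, 194, 195, 194, 187, 173, 165, 165, 159, 137, 109, 91, 95, 118, 139, 147, 151, 158, 172, 184, 187, 187] [159, 162, 150, 120, 90, 81, 93, 121, 149, 163, 170, 180, 194, 201, 205, 205, 206, 206, 206, 206]
200 [194, 195, 196, 197, 196, 191, 177, 167, 162, 152, 123, 97, 87, 101, 129, 150, 156, 153, 152, 161, 169, 169] [164, 154, 121, 90, 82, 94, 125, 151, 161, 164, 171, 185, 195, 197, 198, 201, 203, 202, 202, 201]
```

```bash
python3 -m inch '{"travel":[[-2.5,1,10],[-2.5,1,25],[-2.5,1,42],[-2.5,1,52],[-2.5,1,58],[-2.5,1,60],[-2.5,1,60],[-2.5,1,60]],"turn":[0,0,0,0,0,0,0,0],"claw":[1,1,1,1,1,1,1,1]}' 60
python3 - <<'E'
from h import *
L=[]
for n,(x,y,w,h) in (("wrist",(170,90,300,200)),("scene",(235,150,120,150))):
    c=robot.read_camera(n);np.save(n[0]+"3.npy",c);L.append(cv2.resize(c["pixels"][y:y+h,x:x+w,::-1],(w*400//h,400),interpolation=cv2.INTER_CUBIC))
m=np.hstack(L);m=cv2.resize(m,(800,m.shape[0]*800//m.shape[1]));cv2.imwrite("pics/m3.png",cv2.convertScaleAbs(m,alpha=1.4))
c=np.load("w3.npy",allow_pickle=True).item();g=c["pixels"].max(2).astype(int)
for r in(140,150,160): print(r,g[r,300:336].tolist())
print(g[120:190,317].tolist());print(robot.observe()["contact_force"])
E
```

```text
time: 6.65
tool_pos: [0.5437, -0.1754, 0.2278]
tool_rot: [3.141, 0.001, 1.841]
contact_force: [1.1, 0.1, -0.8]
opening: 0.0239
grip_force: 60.0
140 [143, 142, 143, 143, 143, 143, 143, 143, 142, 142, 142, 143, 140, 134, 127, 122, 123, 129, 135, 140, 140, 141, 142, 141, 142, 140, 140, 140, 141, 141, 140, 142, 141, 140, 140, 141]
150 [149, 149, 150, 149, 150, 151, 151, 151, 148, 144, 134, 125, 132, 145, 154, 159, 158, 155, 149, 138, 133, 141, 149, 152, 152, 151, 152, 150, 150, 151, 151, 153, 151, 151, 152, 152]
160 [148, 149, 148, 149, 149, 148, 149, 149, 147, 142, 133, 125, 132, 145, 156, 158, 159, 155, 148, 138, 135, 141, 147, 149, 150, 149, 148, 148, 148, 149, 150, 149, 148, 148, 148, 148]
[205, 205, 205, 205, 203, 201, 198, 197, 199, 198, 192, 175, 157, 157, 164, 164, 158, 146, 138, 133, 129, 126, 126, 131, 143, 152, 155, 156, 156, 155, 155, 154, 155, 155, 155, 155, 155, 155, 154, 155, 155, 156, 155, 155, 155, 154, 155, 155, 155, 155, 155, 154, 146, 121, 81, 41, 21, 20, 24, 23, 25, 27, 26, 26, 25, 25, 25, 26, 25, 26]
[ 0.46642507  0.63039008 -1.47798128]
```

View pics/m3.png

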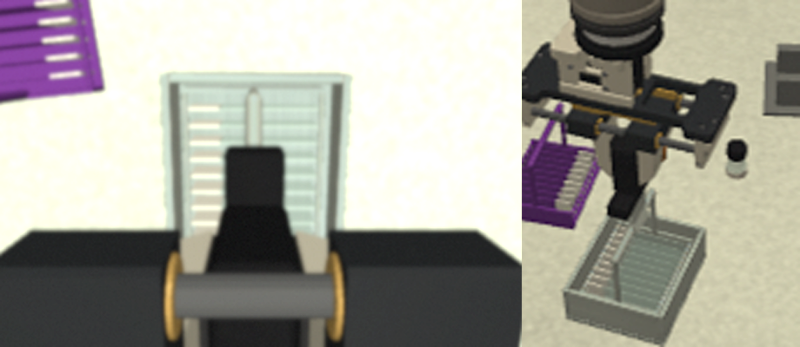

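The bar runs straight away from under the handle's shoulders, at crop x≈254. The handle hangs directly over it and clear of it.

```bash
python3 - <<'E'
from h import *
c=np.load("w3.npy",allow_pickle=True).item()
s=robot.observe();T=s["tool_pos"];y=s["tool_rot"][2];ex=np.array([np.sin(y),-np.cos(y),0]);ey=np.array([np.cos(y),np.sin(y),0])
q=lambda u,v,z:(lambda d:(round(d@ey*1e3,1),round(d@ex*1e3,1)))(onz(c,u,v,z)-T)
print(q(315.9,150,.09),q(315.9,160,.09),"end",q(315.9,143.5,.09),"sh",q(316.5,175,T[2]-.0782),T)
g=c["pixels"].max(2);d=np.nonzero(g[185,290:345]<60)[0]+290;print(d[0],d[-1]+1)
E
python3 -m inch '{"travel":[[0,0,3],[0,0,6],[0,0,8],[0,0,10],[0,0,12],[0,0,14],[0,0,16],[0,0,16]],"turn":[0,0,0,0,0,0,0,0],"claw":[1,1,1,1,1,1,1,1]}'
```

```text
(np.float64(46.2), np.float64(-0.3)) (np.float64(38.2), np.float64(-0.3)) end (np.float64(51.4), np.float64(-0.3)) sh (np.float64(36.2), np.float64(0.0)) [ 0.54364499 -0.17535337  0.2278648 ]
300 333
time: 7.55
tool_pos: [0.5437, -0.1754, 0.2116]
tool_rot: [3.141, 0.001, 1.841]
contact_force: [1.1, 0.7, 2.9]
opening: 0.0237
grip_force: 60.0
```

```bash
python3 -m inch '{"travel":[[0,0,1],[0,0,2],[0,0,3],[0,0,4],[0,0,5]],"turn":[0,0,0,0,0],"claw":[1,1,1,1,1]}'; python3 -m inch '{"travel":[[0,0,1],[0,0,2],[0,0,3],[0,0,3]],"turn":[0,0,0,0],"claw":[1,1,1,1]}';python3 -m inch '{"travel":[[0,0,1],[0,0,1.5],[0,0,1.5]],"turn":[0,0,0],"claw":[1,1,1]}'
```

```text
time: 8.05
tool_pos: [0.5438, -0.1754, 0.2069]
tool_rot: [3.14, 0.001, 1.841]
contact_force: [0.1, 0.3, 6.5]
opening: 0.0237
grip_force: 60.0
time: 8.45
tool_pos: [0.5429, -0.175, 0.2022]
tool_rot: [-3.14, -0.002, 1.841]
contact_force: [-0.3, -0.3, -3.5]
opening: 0.0239
grip_force: 60.0
time: 8.75
tool_pos: [0.5429, -0.1749, 0.202]
tool_rot: [-3.141, -0.001, 1.841]
contact_force: [-2.7, 1.9, 4.9]
opening: 0.0238
grip_force: 60.0
```

```bash
python3 -m inch '{"travel":[[0,0,-1],[0,0,-1],[0,0,-1],[0,0,-1],[0,0,-3],[0,0,-5],[0,0,-8],[0,0,-11],[0,0,-14],[0,0,-16],[0,0,-16],[0,0,-16]],"turn":[0,0,0,0,0,0,0,0,0,0,0,0],"claw":[1,1,1,1,1,1,1,1,1,1,1,1]}'
python3 - <<'E'
from h import *
L=[]
for n,(x,y,w,h) in (("wrist",(170,90,300,200)),("scene",(235,150,120,150))):
    c=robot.read_camera(n);L.append(cv2.resize(c["pixels"][y:y+h,x:x+w,::-1],(w*400//h,400),interpolation=cv2.INTER_CUBIC))
m=np.hstack(L);m=cv2.resize(m,(800,m.shape[0]*800//m.shape[1]));cv2.imwrite("pics/m4.png",cv2.convertScaleAbs(m,alpha=1.4))
E
```

```text
time: 9.95
tool_pos: [0.5434, -0.1752, 0.2177]
tool_rot: [3.142, -0.0, 1.841]
contact_force: [0.3, 0.6, -2.7]
opening: 0.0239
grip_force: 60.0
```

View pics/m4.png

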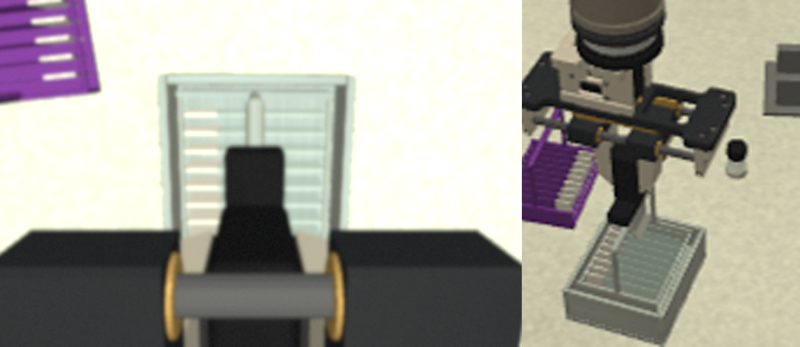

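The rack has risen with the handle: its slides and frame now sit closer to the dish rim in both views, and it is level. I'll carry on straight up.

```bash
python3 -m inch '{"travel":[[0,0,-3],[0,0,-8],[0,0,-16],[0,0,-26],[0,0,-38],[0,0,-50],[0,0,-62],[0,0,-74],[0,0,-85],[0,0,-94],[0,0,-100],[0,0,-104]],"turn":[0,0,0,0,0,0,0,0,0,0,0,0],"claw":[1,1,1,1,1,1,1,1,1,1,1,1]}'
python3 -m inch '{"travel":[[0,0,-5],[0,0,-11],[0,0,-16],[0,0,-20],[0,0,-21],[0,0,-21],[0,0,-21],[0,0,-21],[0,0,-21],[0,0,-21],[0,0,-21],[0,0,-21]],"turn":[0,0,0,0,0,0,0,0,0,0,0,0],"claw":[1,1,1,1,1,1,1,1,1,1,1,1]}'
python3 -m inch '{"travel":[[0,0,0],[0,0,0],[0,0,0],[0,0,0],[0,0,0],[0,0,0],[0,0,0],[0,0,0],[0,0,0],[0,0,0]],"turn":[0,0,0,0,0,0,0,0,0,0],"claw":[1,1,1,1,1,1,1,1,1,1]}'
python3 - <<'E'
from h import *
L=[]
for n,(x,y,w,h) in (("wrist",(170,90,300,200)),("scene",(225,100,150,200))):
    c=robot.read_camera(n);L.append(cv2.resize(c["pixels"][y:y+h,x:x+w,::-1],(w*400//h,400),interpolation=cv2.INTER_CUBIC))
m=np.hstack(L);m=cv2.resize(m,(800,m.shape[0]*800//m.shape[1]));cv2.imwrite("pics/m5.png",cv2.convertScaleAbs(m,alpha=1.4))
E
```

```text
time: 11.25
tool_pos: [0.5434, -0.1753, 0.3222]
tool_rot: [3.141, 0.0, 1.841]
contact_force: [0.1, -1.0, -3.5]
opening: 0.0236
grip_force: 60.0
time: 12.45
tool_pos: [0.5434, -0.1752, 0.3427]
tool_rot: [3.142, -0.0, 1.841]
contact_force: [-0.1, 0.1, -4.3]
opening: 0.0239
grip_force: 60.0
time: 13.45
tool_pos: [0.5434, -0.1753, 0.3427]
tool_rot: [3.142, -0.0, 1.841]
contact_force: [0.0, 0.4, -3.0]
opening: 0.0238
grip_force: 60.0
```

View pics/m5.png

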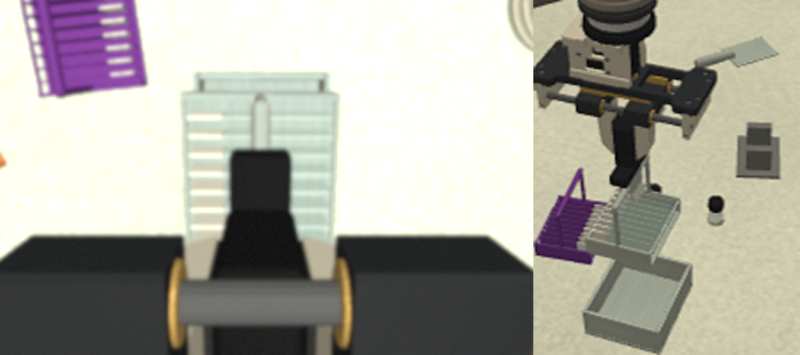

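The rack hangs level and clear above the empty dish. Its edges, at crop x 183 and 338, are symmetric about the bar at x 261.

```bash
python3 -c "
from cell import robot
print(robot.hand_in())"
```

```text
the job is handed in; nothing more can be done
None
```

I clipped the handle onto the middle of the carry bar, lifted the rack straight out of the dish, and handed the job in at about 13.5 s with it held still, looking level, its underside about 10 cm above the rim; no verdict came back.

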